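# Lock a bayonet hood over a sample tube

### The arm

A 6-joint arm with a two-finger parallel gripper is mounted at the origin on a cart in front of the work surface, level with it; the furniture and walls round the work are solid. World frame = base frame: x ahead of the robot, y to its left, z up, the work surface at z = 0. Lengths are in mm, angles in degrees, forces in N, time in s.
With the tool pointing down it reaches from about 300 to 850 mm from the base axis. Payload 4.2 kg.
Tool frame: the origin (TCP) lies at the very end of the fingers, on their centre line; the grasp point (between the pads) lies 19 mm behind it (env.grip_depth is the distance from the TCP to the grasp point, in mm); z points along the fingers, y is the line along which they close (so a half turn about z gives the same grasp; the last joint's range is limited). The gripper opens to 91 mm and grips with 3 to 60 N. Pads are 32 mm wide; open, the fingers measure 118 mm over their backs; the gripper's body (76 mm by 178 mm) begins 60 mm behind the grasp point.
Start: joints at [-72.479, 18.312, 89.639, -0, 72.044, -1.146], TCP at [184.042, -544.768, 213.976] pointing down, gripper open.
Joint ranges: [-177.97, 177.97], [-48.28, 115.42], [12.27, 149.76], [-77.06, 257.06], [2.81, 150.46], [-146.56, 146.56]. Speed limits (degrees/s): [147.25, 147.25, 180, 180, 180, 180].

### API

Orientations are given as [roll, pitch, yaw] about the fixed x, y, z axes, in that order (R = Rz(yaw) Ry(pitch) Rx(roll)).
In Python, from workcell import env, cams gives the robot as it stands.
- The arm moves only by the tool apply_moves, never from a script. Its argument "deltas" is a list of rows, each a list of 5 numbers: the shift along the tool's x, y, z in m, then the turn about the tool's z in rad, then the opening, from -1 (shut) to 1 (fully open), so that 0 is half open. In form: [[tx, ty, tz, roll, gripper], ...]. A call has 1 to 5 rows; each row is the pose to reach, as a shift and turn from the pose commanded when the call began, along the tool's axes at that moment; what a row does not reach only later rows make up. A row lasts 1/10 s, in which the tool goes at most 50 mm and 8.59 degrees, less where a joint would pass 70% of its speed; a pose out of reach is approached as far as the arm can. A call with a gripper value outside its range is refused whole. The fingers move at their own pace and stop on an object; "grip_force" is the grip in N (left out, the last holds). Time passes only in rows, so rows that repeat a pose let the fingers close. It gives the time, the measured TCP pose, the force, the opening and the grip force at its end, in the units of the state.
- env.state(): the state, without advancing time (a new reading comes with each control period).
- cams.grab_frame(name): name is "scene" or "top"; returns the picture (384x512x3 uint8, blue, green, red); there is no depth.
- cams.get_calibration(name): a dict with "mtx" (3x3 intrinsics, pixels), "eye" and "attitude" of the camera in the world. Camera axes: x right, y down, z forward; pixel columns grow to the right and rows downward; lengths in mm; the calibration is good to about 2 mm. A picture is of the moment at which its call begins. get_calibration takes no time and is no camera call.
- env.job_done(): hands the job in; it is judged then, once.
The state is a dict: "time_s": time; "qpos": joint angles; "qvel": joint speeds; "effort": joint torques, N m; "ee_pos": TCP position; "ee_rot": TCP orientation; "force": force on the tool from outside, world axes, zero at the start; "torque": the same for the moment, N m; "gripper_width": finger opening in mm; "gripper_force": force on a finger pad.
Only numpy, scipy, OpenCV 4.12 (cv2) and the standard library are available. Lean on these libraries where they do the work, as an engineer would, in place of code of your own. Each camera call takes 0.05 s, during which the arm holds its last target. There are 200 camera calls.

### The job

Lower the sample tube from the wooden rack gently, not dropped, to the bottom of the white well in the blue vessel. Then set the red hood over it, its two pins in the collar's two slots, push it down against the spring, twist it clockwise (seen from above) a full quarter turn to its stop, and finish while still gripping it there. Leave the beaker, label roll and timer where they are.

Things in the scene. Friction and masses are not known exactly. Their poses are not given: they have to be found in the camera images.
- vessel: blue round bayonet vessel, fixed to the bench: foot 112 mm across, housing 85 mm across, 60 mm high to the top of its dark grey collar. Origin: centre of its underside; z up; x runs along the two entry slots of the collar. The white well stands on its axis.
- well_mouth (a point): centre of the mouth of the white well, 66 mm above the vessel's underside, on its axis. The well is a round hole 19 mm across, funnelled to about 22 mm at the mouth, 58 mm deep (floor 8 mm above the vessel's underside); 27 mm outside. With the tube at the bottom, the tube's top stands 100 mm above the vessel's underside.
- collar (a point): centre of the collar's top, 60 mm above the vessel's underside. The collar is a ledge 6 mm thick with a round opening 49 mm across and two radial slots 12 mm wide along +x and -x of the vessel, reaching 42 mm from the axis. Orange dots flank each slot, green dots lie a quarter turn away. A brass spring follower lies below the slots.
- hood_center (a point): centre of the loose red hood (0.12 kg, 68 mm high, standing upright, hollow, open below): on its axis, 34 mm above its lower rim; z up. Skirt 27 mm high, round, 44 mm outside, 34 mm bore; above it a box 44 mm long (x) and 38 mm wide (y), cavity 30 x 30 mm. Grip it across the 38 mm, 10 to 20 mm above this point.
- hood_pins (a point): on the hood's axis, 6 mm above its lower rim, level with its two steel pins: 8 mm thick, along +x and -x of the hood, to 32 mm from the axis (white marks on the roof point to them; a half turn fits too). Above the vessel's underside this point is at 56 mm when the pins meet the follower, below 50 mm when they pass under the ledge, 48 mm when bottomed.
- tube_center (a point): centre of the sample tube, 92 mm long, 14 mm thick, 0.02 kg, with a pale blue-grey cap 17 mm thick and 22 mm long; on its axis (z), 46 mm from either end. It stands upright in a white sleeve in the rack (2 degrees of play), its top about 30 mm above the rack; grip it by the cap, about 10 mm below its top.
- rack: the wooden tube rack, fixed, 233 (x) x 60 (y) x 78 mm high; origin: centre of its underside
- press (a joint): how far the spring-loaded follower ring under the collar has been pushed down by the hood's pins, m: 0 free, 0.008 bottomed; pins under the ledge hold it at about 0.006. The spring takes 3 N at the start and about 6 N at the bottom
- turn (a joint): how far the follower has been turned clockwise (seen from above) by the hood's pins, rad: 0 at the slots, 1.57 at its stop. A return spring opposes it with 0.05 N m at 0 to 0.13 N m at the stop. Let go, it springs back to 0 and lifts the hood. The pins have about 0.04 rad of play in it
- beaker: glass beaker, loose bystander, 71 mm across, 93 mm high; origin: centre of its underside
- label_roll: white label roll, loose bystander, 60 mm across, 26 mm high; origin: centre of its underside
- timer: small white timer, loose bystander, 62 x 62 x 19 mm; origin: centre of its underside
There are look-alikes about, which are no part of the job. Of the things shaped like the part that bears hood_center, the red one is meant.

How it is judged (in metres and radians):
On the way, in this order (a step that is already met when the one before it is completed fails the run):
1. the tube is lowered to the bottom of the well while the fingers still hold it (its lower end within 8 mm of the floor) (z of tube_center in the frame of vessel below 0.062 m and horizontal distance between tube_center and vessel below 0.006 m and contact force between the fingers and tube above 0.3 N), for 0.05 s.
2. the hood stands over the tube with its pins in the slots and is pushed down at least 5 mm against the spring, before it is twisted (value of joint press above 0.005 m and value of joint turn below 0.35 rad and horizontal distance between hood_center and vessel below 0.006 m and contact force between the fingers and hood above 1 N), for 0.05 s.
At the end, for the whole second after the job is handed in: Tube at the bottom of the well (within 6 mm); hood centred within 6 mm, upright within 0.12 rad, pins under the ledge (follower down over 4 mm, hood centre under 81 mm above the vessel's underside), turned at least 1.35 rad, still, and gripped by the fingers (over 2 N) (value of joint turn above 1.35 rad and value of joint press above 0.004 m and horizontal distance between each of hood_center, tube_center and vessel below 0.006 m and z of hood_center in the frame of vessel below 0.081 m and angle between hood_center's own z axis and vertical below 0.12 rad and angle between the x axis of hood_center and the x axis of vessel, either way round above 1.25 rad and contact force between the fingers and hood above 2 N and linear speed of hood below 0.02 m/s and z of tube_center in the frame of vessel below 0.06 m); the arm keeps its last pose, push and grip.
It fails at once if the tube is rammed into the vessel (more than 30 N) (contact force between tube and vessel above 30 N).
It fails at once if the beaker, label roll or timer is moved by more than 30 mm (distance of any of beaker, label_roll, timer from where it was at the start of the episode above 0.03 m).
It also fails if it takes over 72 s, if anything falls off the work surface, if the arm or the gripper's body presses on something with over 40 N, if the wrist force passes 120 N, or if a joint passes its speed limit or range.

## Working session

There is one attempt and no reset: what is moved stays moved. The work goes in short steps, Python scripts to look and compute and a tool call to move; the robot and the scene stay as the last step left them, time stands still between calls to the robot, and variables do not carry over. Pictures are saved under pics/ and viewed, at most 12 in all, crops included, and the job is handed in when it is done.

Besides the shell and the picture viewer there is one more tool, called after "Emit:" in YAML: its name, and indented under it one key for each argument. apply_moves: Moves the arm, as the interface text tells. Its arguments: {"type":"object","properties":{"deltas":{"type":"array"},"grip_force":{"type":"number"}},"required":["deltas"]}

```bash
mkdir -p pics; ls
python3 - <<'E'
from workcell import env, cams
import cv2
for n in("scene","top"):
    cv2.imwrite(f"pics/{n}0.png",cams.grab_frame(n)); print(n,cams.get_calibration(n))
print(env.state(),env.grip_depth)
E
```

```text
pics
scene {'mtx': array([[434.49416822,   0.        , 265.14124994],
       [  0.        , 434.49416822, 191.51629479],
       [  0.        ,   0.        ,   1.        ]]), 'eye': array([-41.27604929, 572.2826654 , 549.19031798]), 'attitude': array([-118.80338451,    1.01044678, -139.01996701])}
top {'mtx': array([[486.51566838,   0.        , 255.71350471],
       [  0.        , 486.51566838, 189.87028649],
       [  0.        ,   0.        ,   1.        ]]), 'eye': array([ 392.71012055,  -59.82287692, 1100.44910252]), 'attitude': array([-173.64592689,   -1.15459173,  -89.31360762])}
{'time_s': 0.1, 'qpos': array([-7.24792955e+01,  1.83488478e+01,  8.96991188e+01,  1.26600112e-03,
        7.20441182e+01, -1.14631439e+00]), 'qvel': array([ 0.02631796, -0.01455763, -0.15706732, -0.01294621,  0.01160441,
       -0.04479608]), 'effort': array([-6.51718346e-04, -4.13334918e+01, -2.32509685e+01,  7.27043347e-02,
        4.20929608e-02, -7.20211483e-05]), 'ee_pos': array([ 183.90726442, -544.32219716,  213.19765104]), 'ee_rot': array([-1.79907958e+02, -3.04568249e-03,  1.86666252e+01]), 'force': array([ 0.12837076, -0.75384085, -0.2066472 ]), 'torque': array([ 0.02295407, -0.01598787, -0.00672054]), 'gripper_force': 0.0, 'gripper_width': 91.37322911443063} 18.8
```

View pics/scene0.png

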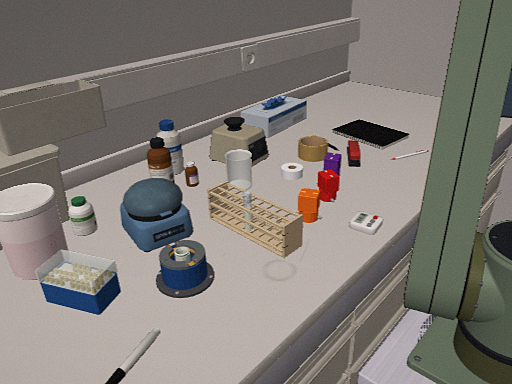

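View pics/top0.png

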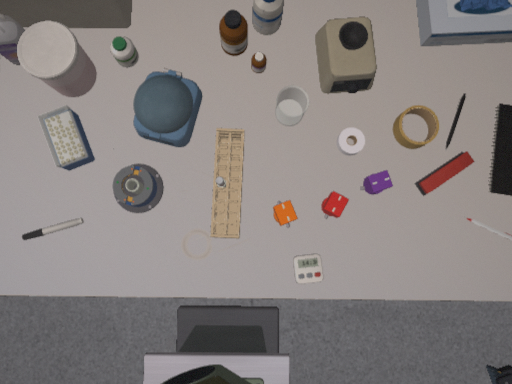

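Top view: the vessel is at (137,187), the tube in the rack at (221,182), and there are three hoods: orange (286,213), red (336,205) and purple (378,182). The red one at (336,205) fits the description; in the scene view it's at (328,185). I'll confirm that in enlarged crops.

```bash
cat > h.py <<'E'
import numpy as np, cv2
from scipy.spatial.transform import Rotation as R
from workcell import env, cams
def proj(n,P):
    c=cams.get_calibration(n); r=R.from_euler('xyz',c['attitude'],degrees=True).as_matrix()
    p=(np.atleast_2d(P)-c['eye'])@r; p=p@c['mtx'].T
    return p[:,:2]/p[:,2:]
def ray(n,uv,z):
    c=cams.get_calibration(n); r=R.from_euler('xyz',c['attitude'],degrees=True).as_matrix()
    d=r@np.linalg.solve(c['mtx'],[uv[0],uv[1],1.]); return c['eye']+d*(z-c['eye'][2])/d[2]
def crop(img,x,y,w,h,s): return cv2.resize(img[y:y+h,x:x+w],None,fx=s,fy=s,interpolation=cv2.INTER_CUBIC)
E
python3 - <<'E'
from h import *
t=cv2.imread("pics/top0.png"); s=cv2.imread("pics/scene0.png")
a=crop(t,100,150,80,75,5); b=crop(t,300,165,80,75,5)
c=crop(s,145,230,80,75,5); d=crop(s,285,145,80,75,5)
cv2.imwrite("pics/c1.png",np.vstack([np.hstack([a,b]),np.hstack([c,d])])[:, :])
for uv,z in (((133,186),66),((221,182),108),((336,205),68)): print(ray("top",uv,z))
for uv,z in (((182,253),66),((248,195),108),((329,177),68)): print(ray("scene",uv,z))
E
```

```text
[512.74490098 182.31573037  66.        ]
[518.72728448  -7.00703323 108.        ]
[ 477.87747149 -251.10556069   68.        ]
[506.18143141 189.16185292  66.        ]
[508.70966867   5.40560407 108.        ]
[ 466.61670316 -236.47500619   68.        ]
```

Run:
```python
import cv2;a=cv2.imread("pics/c1.png");print(a.shape);cv2.imwrite("pics/c1.png",cv2.resize(a,(640,600)))
```

```text
(750, 800, 3)
```

View pics/c1.png

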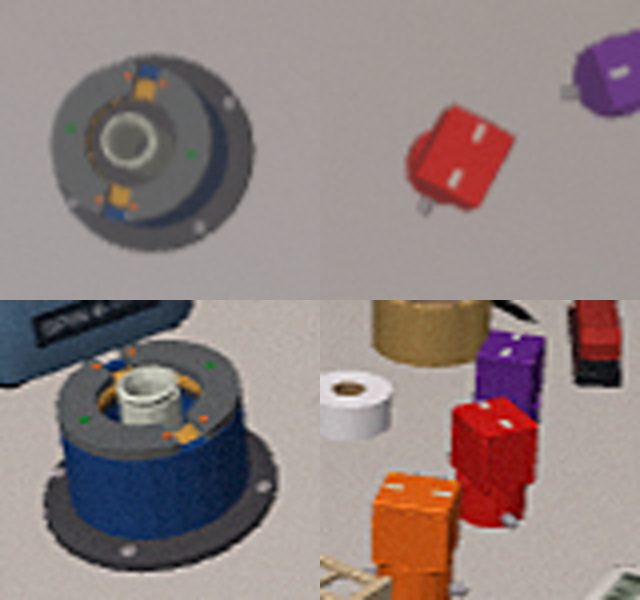

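The crop confirms it. The red hood's roof marks centre on top px (336.6,203.8) and scene px (329.3,173.6). The well mouth is at top (132,185) and scene (182.5,250.5), with slots at top (137,169) and (129.5,202).

Run:
```python
from h import *
from scipy.optimize import least_squares
def tri(a,b):
    f=lambda p: np.r_[proj("top",p)[0]-a, proj("scene",p)[0]-b]
    r=least_squares(f,[500,0,80]); return r.x,r.fun
print("well",tri((132,185),(182.5,250.5)),ray("top",(132,185),66),ray("scene",(182.5,250.5),66))
print("hood",tri((336.6,203.8),(329.3,173.6)),ray("top",(336.6,203.8),68),ray("scene",(329.3,173.6),68))
m=[ray("top",(300+(u-320)/4,165+v/4),68) for u,v in((478,132),(455,178))]
print("hood yaw",np.degrees(np.arctan2(*(m[0]-m[1])[1::-1])))
m=[ray("scene",(285+(u-320)/4,145+(v-300)/4),68) for u,v in((485,405),(510,424))]
print("hood yaw",np.degrees(np.arctan2(*(m[0]-m[1])[1::-1])))
m=[ray("top",(100+u/4,150+v/4),57) for u,v in((147,78),(119,205))]
print("slot yaw",np.degrees(np.arctan2(*(m[0]-m[1])[1::-1])),(m[0]+m[1])/2)
t=cv2.imread("pics/top0.png"); s=cv2.imread("pics/scene0.png")
a=crop(t,195,150,50,60,8); b=crop(s,220,170,50,60,8)
cv2.imwrite("pics/c2.png",np.hstack([a,b]))
```

```text
well (array([513.72091657, 183.51584368,  65.17555581]), array([ 0.542153  ,  0.58340183, -0.68832257, -0.11712573])) [514.85965777 184.52162078  66.        ] [511.49690922 183.59090385  66.        ]
hood (array([ 479.32368432, -253.44438447,   66.74079372]), array([ 0.3773392 ,  0.587374  , -0.80566954, -0.01800664])) [ 480.46563625 -252.40794944   68.        ] [ 476.36877904 -252.45108357   68.        ]
hood yaw -26.711968849579044
hood yaw -24.928524453894802
slot yaw -10.07236227711387 [515.27906965 183.91841598  57.        ]
```

View pics/c2.png

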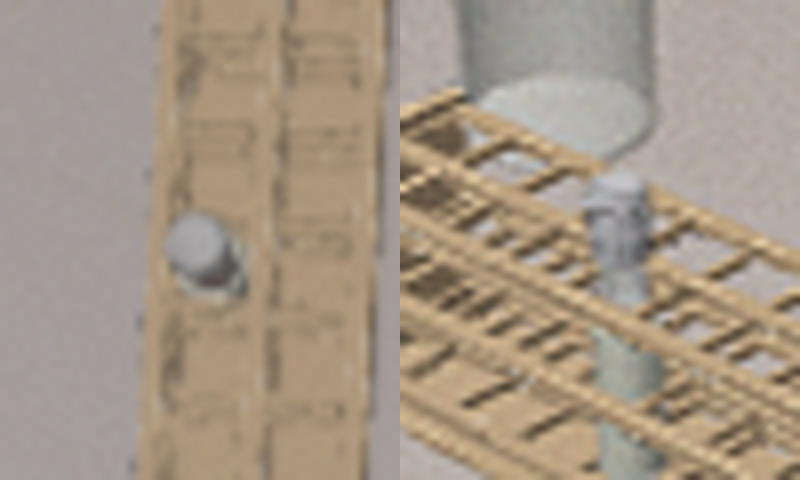

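The crop shows the tube's top face at top px (219.8,180.3) and scene px (247.3,193.3). It is the only tube, and it's in the rack's left row.

```bash
cat >> h.py <<'E'
from scipy.optimize import least_squares
def tri(a,b):
    f=lambda p: np.r_[proj("top",p)[0]-a, proj("scene",p)[0]-b]
    r=least_squares(f,[500,0,80]); return r.x.round(1),r.fun.round(2)
E
python3 - <<'E'
from h import *
print("tube",tri((219.8,180.3),(247.3,193.3)),ray("top",(219.8,180.3),108),ray("scene",(247.3,193.3),108))
print("dome",tri((163,95),(158,181)), "near corner",ray("top",(136,133),40), ray("top",(188,145),40))
p=tri((219.8,180.3),(247.3,193.3))[0]
s=env.state(); d=R.from_euler('xyz',s['ee_rot'],degrees=True).inv().apply(np.r_[p[:2],180]-s['ee_pos']); print(d)
E
```

```text
tube (array([522. ,  -4.9, 103.1]), array([ 0.32,  0.39, -0.52, -0.06])) [522.2111381   -4.47518607 108.        ] [514.82347656   0.99237693 108.        ]
dome (array([688.7, 108.2, 125.6]), array([ 3.02,  2.93, -4.31, -0.92])) near corner [633.83172226 186.49304447  40.        ] [608.71227046  71.08291375  40.        ]
[ 492.95434378 -402.78264947   33.87094496]
```

Emit:
apply_moves:
  deltas:
    - [0.038, -0.031, 0, 0, 1]
    - [0.076, -0.062, 0, 0, 1]
    - [0.114, -0.093, 0, 0, 1]
    - [0.152, -0.124, 0, 0, 1]
    - [0.19, -0.155, 0, 0, 1]

```text
time_s: 0.6
ee_pos: [314.9, -335.2, 213.7]
ee_rot: [-180.0, -0.0, 18.6]
force: [0.8, -0.4, -0.8]
gripper_width: 91.5
gripper_force: 0.0
```

Emit:
apply_moves:
  deltas:
    - [0.038, -0.031, 0, 0, 1]
    - [0.076, -0.062, 0, 0, 1]
    - [0.114, -0.093, 0, 0, 1]
    - [0.152, -0.124, 0, 0, 1]
    - [0.19, -0.155, 0, 0, 1]

```text
time_s: 1.1
ee_pos: [445.3, -127.5, 213.8]
ee_rot: [180.0, 0.0, 18.7]
force: [1.0, -0.5, -0.8]
gripper_width: 91.1
gripper_force: 0.0
```

Emit:
apply_moves:
  deltas:
    - [0.038, -0.031, 0, 0, 1]
    - [0.076, -0.062, 0, 0, 1]
    - [0.113, -0.093, 0.02, 0, 0]
    - [0.113, -0.093, 0.04, 0, -0.3]
    - [0.113, -0.093, 0.06, 0, -0.3]

```text
time_s: 1.6
ee_pos: [522.5, -3.5, 152.6]
ee_rot: [-180.0, 0.0, 18.8]
force: [0.1, -0.0, -0.6]
gripper_width: 70.0
gripper_force: 0.0
```

Run:
```python
from h import *
p=env.state()['ee_pos']; print(p,env.state()['gripper_width'])
o=[]
for n,(x,y) in(("scene",(205,140)),("top",(175,130))):
    im=cams.grab_frame(n).copy(); c=crop(im,x,y,80,100,5)
    for z in(0,22,45,73):
        u=(proj(n,p-[0,0,z])[0]-[x,y]+.5)*5; cv2.circle(c,tuple(int(v) for v in u),3,(0,0,255),-1)
    o.append(c)
cv2.imwrite("pics/a1.png",np.hstack(o))
```

```text
[522.46092293  -3.45979827 152.59390448] 69.99949860762254
```

View pics/a1.png

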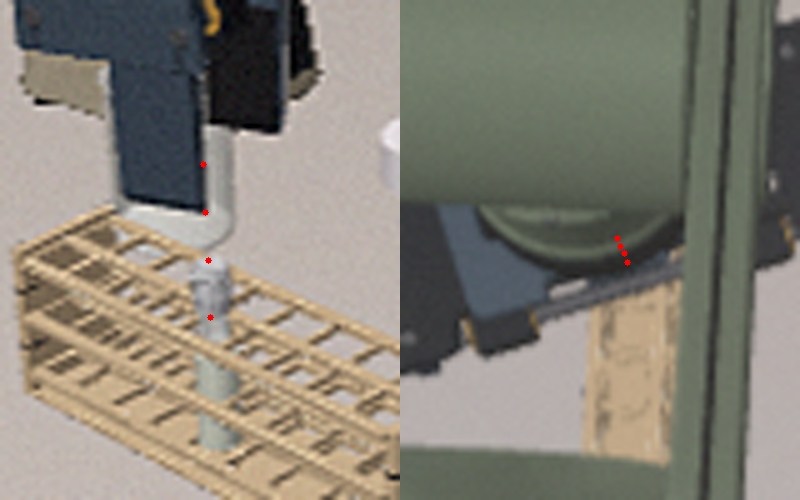

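The scene view shows the tube directly below the finger midpoint: cap axis at crop x≈212, tool axis at ≈208. I'll descend and grip.

Emit:
apply_moves:
  deltas:
    - [0, 0, 0.01, 0, -0.1]
    - [0, 0, 0.02, 0, -0.1]
    - [0, 0, 0.04, 0, -0.1]
    - [0, 0, 0.06, 0, -0.1]
    - [0, 0, 0.071, 0, -0.1]
  grip_force: 12

```text
time_s: 2.2
ee_pos: [521.4, -5.6, 81.8]
ee_rot: [-180.0, 0.1, 18.6]
force: [-0.4, -0.4, -0.0]
gripper_width: 41.1
gripper_force: 0.0
```

Emit:
apply_moves:
  deltas:
    - [0, 0, 0, 0, -0.4]
    - [0, 0, 0, 0, -1]
    - [0, 0, 0, 0, -1]
    - [0, 0, 0, 0, -1]
    - [0, 0, 0, 0, -1]

```text
time_s: 2.7
ee_pos: [522.8, -5.2, 83.8]
ee_rot: [180.0, -0.1, 18.7]
force: [0.8, -0.3, 1.9]
gripper_width: 15.7
gripper_force: 12.0
```

Emit:
apply_moves:
  deltas:
    - [0, 0, -0.01, 0, -1]
    - [0, 0, -0.03, 0, -1]
    - [0, 0, -0.055, 0, -1]
    - [0, 0, -0.08, 0, -1]
    - [0, 0, -0.105, 0, -1]

```text
time_s: 3.2
ee_pos: [522.0, -5.1, 189.7]
ee_rot: [180.0, -0.0, 18.7]
force: [0.8, 0.1, -0.5]
gripper_width: 16.2
gripper_force: 12.0
```

Run:
```python
from h import *
s=env.state();p=s['ee_pos']; print(p,s['gripper_width'],s['gripper_force'],s['force'])
o=[]
im=cams.grab_frame("scene"); x,y=190,80; c=crop(im,x,y,100,120,5)
for z in(0,20,40,64):
    u=(proj("scene",p-[0,0,z])[0]-[x,y]+.5)*5; cv2.circle(c,tuple(int(v) for v in u),3,(0,0,255),-1)
cv2.imwrite("pics/a2.png",c)
w=np.array([514.0,184.0]); print(R.from_euler('xyz',s['ee_rot'],degrees=True).inv().apply(np.r_[w,p[2]]-p))
```

```text
[521.96358741  -5.14549355 189.696831  ] 16.17265860241346 11.999914795160294 [ 0.75739869  0.08166658 -0.50676756]
[ 5.30030949e+01 -1.81741871e+02 -2.65720731e-02]
```

View pics/a2.png

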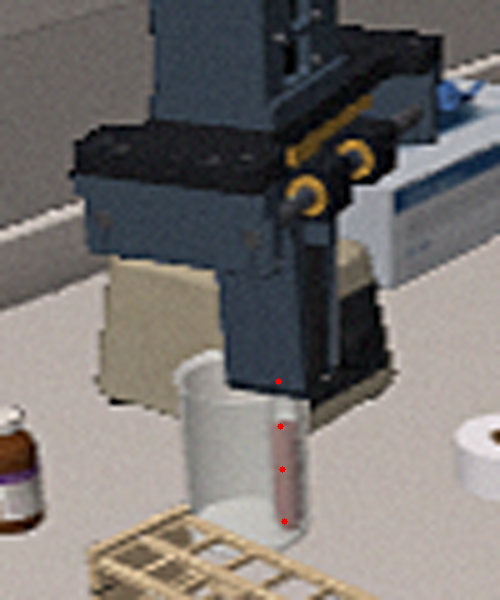

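The tube is held: lower end at crop (288,527), hanging straight. Next I carry it over the well.

Emit:
apply_moves:
  deltas:
    - [0.008, -0.025, 0, 0, -1]
    - [0.019, -0.065, 0, 0, -1]
    - [0.031, -0.105, 0, 0, -1]
    - [0.042, -0.145, 0, 0, -1]
    - [0.053, -0.182, 0, 0, -1]

```text
time_s: 3.75
ee_pos: [513.6, 185.9, 188.2]
ee_rot: [180.0, -0.0, 18.7]
force: [0.5, 0.3, -0.2]
gripper_width: 16.0
gripper_force: 12.0
```

Emit:
apply_moves:
  deltas:
    - [0, 0, 0.015, 0, -1]
    - [0, 0, 0.03, 0, -1]
    - [0, 0, 0.04, 0, -1]
    - [0, 0, 0.042, 0, -1]
    - [0, 0, 0.042, 0, -1]

```text
time_s: 4.25
ee_pos: [514.1, 183.9, 145.9]
ee_rot: [180.0, 0.0, 18.6]
force: [-0.6, 0.3, -0.7]
gripper_width: 15.9
gripper_force: 12.0
```

Run:
```python
from h import *
s=env.state();p=s['ee_pos']; print(p,s['gripper_width'],s['gripper_force'],s['force'])
im=cams.grab_frame("scene"); x,y=140,180; c=crop(im,x,y,85,100,6)
for z in(0,30,66):
    u=(proj("scene",p-[0,0,z])[0]-[x,y]+.5)*6; cv2.circle(c,tuple(int(v) for v in u),2,(0,0,255),-1)
t=crop(cams.grab_frame("top"),95,140,85,100,3)
t=cv2.copyMakeBorder(t,0,600-t.shape[0],0,0,cv2.BORDER_CONSTANT)
cv2.imwrite("pics/a3.png",np.hstack([c,t]))
```

```text
[514.12945112 183.91059214 145.93696749] 15.894516143435997 11.999925971031189 [-0.58143856  0.29494805 -0.66514794]
```

View pics/a3.png

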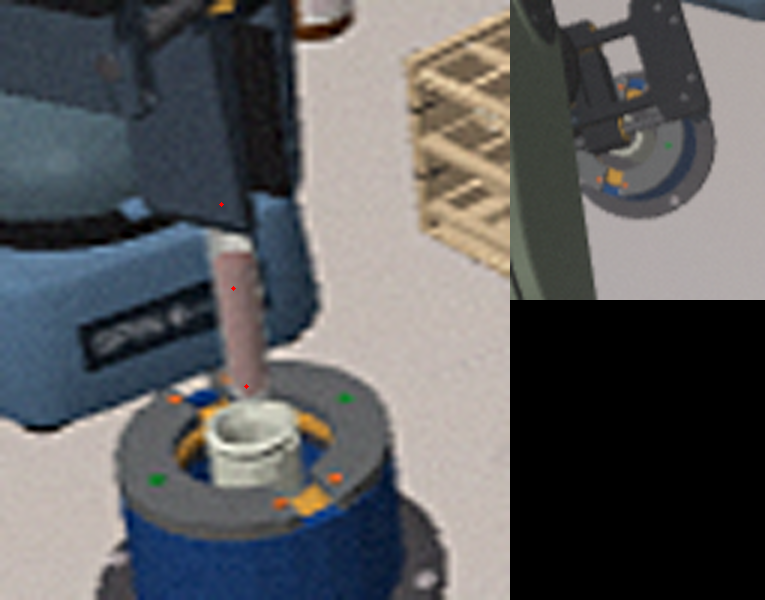

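The tube's lower end at crop (252,388) extrapolates to (257,427) at mouth height, and the mouth centre is (254,428). That puts it within about 1 mm, so I nudge it and lower with force checks.

Emit:
apply_moves:
  deltas:
    - [0.001, 0, 0.005, 0, -1]
    - [0.001, 0, 0.012, 0, -1]
    - [0.001, 0, 0.018, 0, -1]
    - [0.001, 0, 0.024, 0, -1]
    - [0.001, 0, 0.03, 0, -1]

```text
time_s: 4.85
ee_pos: [514.9, 184.5, 115.2]
ee_rot: [180.0, 0.0, 18.7]
force: [0.2, 1.0, 1.0]
gripper_width: 16.0
gripper_force: 12.0
```

Emit:
apply_moves:
  deltas:
    - [0, 0, 0.005, 0, -1]
    - [0, 0, 0.011, 0, -1]
    - [0, 0, 0.017, 0, -1]
    - [0, 0, 0.023, 0, -1]
    - [0, 0, 0.03, 0, -1]

```text
time_s: 5.35
ee_pos: [515.1, 184.6, 85.5]
ee_rot: [180.0, -0.0, 18.7]
force: [0.2, -0.2, 0.2]
gripper_width: 15.9
gripper_force: 12.0
```

No contact load, so it is in the well. Now the last few millimetres, slowly.

Emit:
apply_moves:
  deltas:
    - [0, 0, 0.002, 0, -1]
    - [0, 0, 0.004, 0, -1]
    - [0, 0, 0.006, 0, -1]
    - [0, 0, 0.008, 0, -1]
    - [0, 0, 0.008, 0, -1]

```text
time_s: 5.85
ee_pos: [515.4, 184.7, 78.3]
ee_rot: [180.0, -0.1, 18.7]
force: [-0.6, -0.1, 1.3]
gripper_width: 15.8
gripper_force: 12.0
```

Emit:
apply_moves:
  deltas:
    - [0, 0, 0.001, 0, -1]
    - [0, 0, 0.002, 0, -1]
    - [0, 0, 0.003, 0, -1]
    - [0, 0, 0.003, 0, -1]
    - [0, 0, 0.003, 0, -1]

```text
time_s: 6.35
ee_pos: [517.0, 185.4, 77.5]
ee_rot: [-180.0, -0.3, 18.7]
force: [1.0, 0.6, 12.5]
gripper_width: 16.0
gripper_force: 12.0
```

Emit:
apply_moves:
  deltas:
    - [0, 0, -0.001, 0, -1]
    - [0, 0, -0.002, 0, -1]
    - [0, 0, -0.002, 0, -1]
    - [0, 0, -0.002, 0, -0.5]
    - [0, 0, -0.002, 0, -0.2]

```text
time_s: 6.85
ee_pos: [514.4, 184.3, 76.3]
ee_rot: [180.0, 0.1, 18.7]
force: [0.7, 0.1, 0.7]
gripper_width: 28.0
gripper_force: 0.0
```

Emit:
apply_moves:
  deltas:
    - [0, 0, 0, 0, 0]
    - [0, 0, 0, 0, 0.3]
    - [0, 0, -0.02, 0, 0.3]
    - [0, 0, -0.05, 0, 0.6]
    - [0, 0, -0.09, 0, 1]

```text
time_s: 7.35
ee_pos: [513.7, 184.0, 166.1]
ee_rot: [180.0, 0.3, 18.7]
force: [0.3, 0.3, 0.2]
gripper_width: 67.8
gripper_force: 0.0
```

Run:
```python
from h import *
s=env.state();p=s['ee_pos']; print(p,s['gripper_width'],s['force'])
w=np.array([479.5,-252.8]); print(R.from_euler('xyz',s['ee_rot'],degrees=True).inv().apply(np.r_[w,p[2]]-p))
im=cams.grab_frame("scene"); x,y=140,200; c=crop(im,x,y,85,80,7)
for z in(100,66,8):
    u=(proj("scene",[514.5,184.5,z])[0]-[x,y]+.5)*7; cv2.circle(c,tuple(int(v) for v in u),2,(0,0,255),-1)
cv2.imwrite("pics/a4.png",c)
```

```text
[513.66905643 184.04101444 166.11333533] 67.76493824606355 [0.26387787 0.26527169 0.23546321]
[-172.18153801  402.92719779    0.88744843]
```

View pics/a4.png

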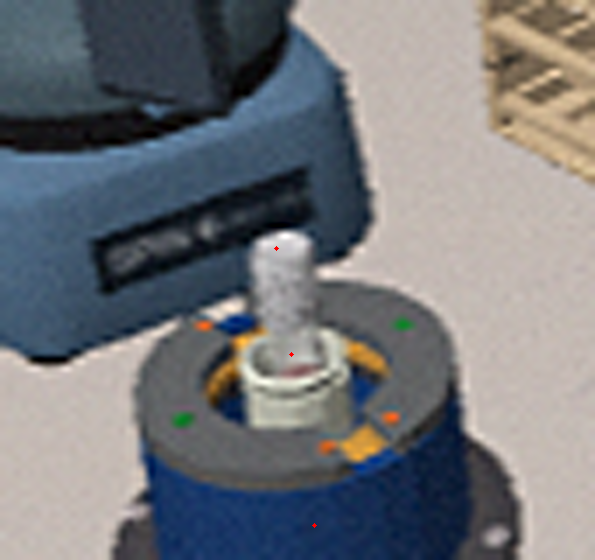

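The tube stands in the well, top at crop (284,240), about 100 mm up as expected. For the bayonet fit I'll refine the vessel and hood from the coloured dots and roof marks in the first, unobstructed pictures.

Run:
```python
from h import *
def blobs(im,box,f):
    x,y,w,h=box; c=crop(im,x,y,w,h,8); hsv=cv2.cvtColor(c,cv2.COLOR_BGR2HSV).astype(int); m=f(hsv).astype(np.uint8)
    n,l,st,ce=cv2.connectedComponentsWithStats(m)
    return [(np.array([x,y])+(ce[i]+.5)/8-.5,st[i,4]) for i in range(1,n) if st[i,4]>25]
org=lambda h:((h[...,0]<12)|(h[...,0]>175))&(h[...,1]>115)&(h[...,2]>90)
grn=lambda h:(h[...,0]>45)&(h[...,0]<80)&(h[...,1]>90)
wht=lambda h:(h[...,1]<110)&(h[...,2]>140)
for n,vb,hb in(("top",(108,160,50,50),(328,196,18,16)),("scene",(155,235,60,45),(319,168,18,12))):
    im=cv2.imread(f"pics/{n}0.png")
    for nm,b,f,z in(("orange",vb,org,60),("green",vb,grn,60),("white",hb,wht,68)):
        r=[(ray(n,p,z)[:2].round(1),a) for p,a in blobs(im,b,f)]; print(n,nm,r, np.mean([q[0] for q in r],0) if r else '')
```

```text
top orange [(array([551.3, 188.6]), np.int32(117)), (array([547.6, 169.8]), np.int32(102)), (array([484.6, 201.5]), np.int32(99)), (array([480.9, 182.7]), np.int32(103))] [516.1  185.65]
top green [(array([522.3, 218. ]), np.int32(172)), (array([509.6, 153.1]), np.int32(158))] [515.95 185.55]
top white [(array([ 497. , -233.5]), np.int32(29)), (array([ 493.8, -258.3]), np.int32(555)), (array([ 497.2, -269.6]), np.int32(163)), (array([ 469.1, -268.7]), np.int32(831)), (array([ 468.7, -245.1]), np.int32(620))] [ 485.16 -255.04]
scene orange [(array([546.1, 168.2]), np.int32(191)), (array([550. , 186.6]), np.int32(201)), (array([479.4, 180.6]), np.int32(205)), (array([482.8, 199.5]), np.int32(239))] [514.575 183.725]
scene green [(array([508.2, 151.3]), np.int32(259)), (array([520.7, 216.4]), np.int32(342))] [514.45 183.85]
scene white [(array([ 507.8, -260. ]), np.int32(809)), (array([ 493. , -260.1]), np.int32(218)), (array([ 467.4, -246.6]), np.int32(259))] [ 489.4        -255.56666667]
```

Vessel axis ≈ (515.7,185.0), x-yaw −10.9°. Hood ≈ (480.9,−252.3), yaw −27.75°. I'll go to the hood while turning the tool to yaw 152°.

Emit:
apply_moves:
  deltas:
    - [-0.017, 0.04, 0, -0.14, 1]
    - [-0.034, 0.08, 0, -0.28, 1]
    - [-0.051, 0.12, 0, -0.42, 1]
    - [-0.068, 0.16, 0, -0.56, 1]
    - [-0.085, 0.2, 0, -0.7, 1]

```text
time_s: 7.9
ee_pos: [498.5, -30.8, 166.8]
ee_rot: [180.0, 0.0, 58.6]
force: [0.9, -0.6, -0.3]
gripper_width: 91.4
gripper_force: 0.0
```

```bash
cat > go.py <<'E'
import sys
from h import *
x,y,yaw=map(float,sys.argv[1:4]); s=env.state(); p=s['ee_pos']; e=s['ee_rot']
d=R.from_euler('z',-e[2],degrees=True).apply([x-p[0],y-p[1],0])
print(s['time_s'],p.round(1),e.round(2),s['force'].round(1),"tool dx,dy mm",d[0].round(1),-d[1].round(1),"roll",np.radians((e[2]-yaw+180)%360-180).round(3))
E
python3 go.py 480.9 -252.3 152.25
```

```text
7.9 [498.5 -30.8 166.8] [179.99   0.    58.56] [ 0.9 -0.6 -0.3] tool dx,dy mm -198.2 100.6 roll -1.635
```

Emit:
apply_moves:
  deltas:
    - [-0.04, 0.02, 0, -0.14, 1]
    - [-0.08, 0.04, 0, -0.28, 1]
    - [-0.12, 0.06, 0, -0.42, 1]
    - [-0.16, 0.08, 0, -0.56, 1]
    - [-0.198, 0.1, 0, -0.7, 1]

```text
time_s: 8.4
ee_pos: [479.3, -249.3, 166.8]
ee_rot: [180.0, -0.0, 97.7]
force: [1.3, 0.3, -0.2]
gripper_width: 91.0
gripper_force: 0.0
```

Emit:
apply_moves:
  deltas:
    - [0, 0, 0, -0.14, 1]
    - [0, 0, 0, -0.28, 1]
    - [0, 0, 0, -0.42, 1]
    - [0, 0, 0, -0.56, 1]
    - [0, 0, 0, -0.7, 1]

```text
time_s: 8.9
ee_pos: [479.7, -247.7, 166.6]
ee_rot: [-180.0, -0.0, 137.8]
force: [0.1, 0.5, -0.1]
gripper_width: 91.3
gripper_force: 0.0
```

Emit:
apply_moves:
  deltas:
    - [0, 0, 0, -0.14, 1]
    - [0, 0, 0, -0.235, 1]
    - [0, 0, 0, -0.235, 1]
    - [0, 0, 0, -0.235, 0.9]

```text
time_s: 9.3
ee_pos: [479.8, -247.5, 166.7]
ee_rot: [-180.0, -0.0, 150.8]
force: [0.0, -1.3, 0.8]
gripper_width: 87.3
gripper_force: 0.0
```

```bash
python3 go.py 480.9 -252.3 152.25
```

```text
9.3 [ 479.8 -247.5  166.7] [-1.8000e+02 -2.0000e-02  1.5083e+02] [ 0.  -1.3  0.8] tool dx,dy mm -3.3 -3.6 roll -0.025
```

Emit:
apply_moves:
  deltas:
    - [-0.0033, -0.0036, 0.03, -0.025, 0.4]
    - [-0.0033, -0.0036, 0.06, -0.025, 0.4]
    - [-0.0033, -0.0036, 0.08, -0.025, 0.4]
    - [-0.0033, -0.0036, 0.095, -0.025, 0.4]
    - [-0.0033, -0.0036, 0.105, -0.025, 0.4]

```text
time_s: 9.8
ee_pos: [480.5, -252.1, 60.7]
ee_rot: [-180.0, -0.1, 152.3]
force: [-0.0, 0.9, 0.1]
gripper_width: 64.1
gripper_force: 0.0
```

Emit:
apply_moves:
  deltas:
    - [0, 0, 0.005, 0, 0.4]
    - [0, 0, 0.005, 0, 0.4]

```text
time_s: 10.0
ee_pos: [481.0, -252.3, 56.7]
ee_rot: [-180.0, -0.0, 152.4]
force: [0.6, -0.1, 0.2]
gripper_width: 63.8
gripper_force: 0.0
```

```bash
python3 go.py 480.9 -252.3 152.25
python3 - <<'E'
from h import *
im=cams.grab_frame("scene"); cv2.imwrite("pics/a5.png",crop(im,275,110,110,100,6))
E
```

```text
10.0 [ 481.  -252.3   56.7] [-1.8000e+02 -3.0000e-02  1.5235e+02] [ 0.6 -0.1  0.2] tool dx,dy mm 0.1 -0.0 roll 0.002
```

View pics/a5.png

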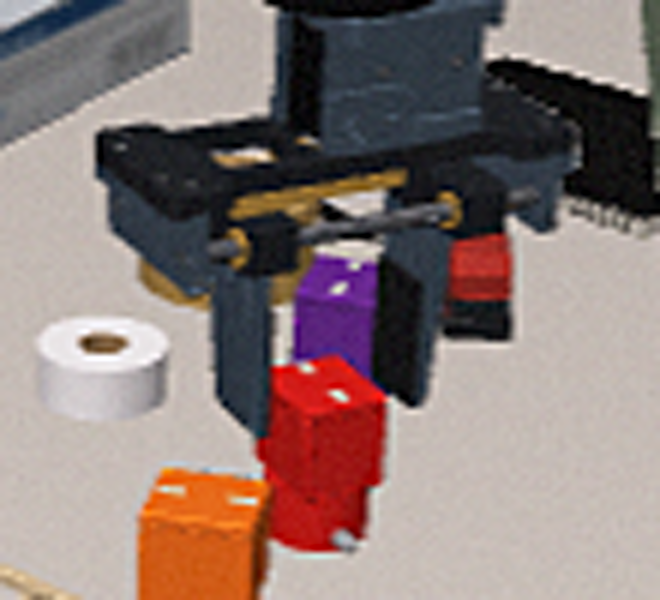

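The fingers straddle the red hood: finger-tip midpoint is at crop (326,400) and the hood axis at that height is ≈(329,405). I'll descend and grip.

Emit:
apply_moves:
  deltas:
    - [0, 0, 0.01, 0, 0.4]
    - [0, 0, 0.02, 0, 0.4]
    - [0, 0, 0.025, 0, 0.4]
    - [0, 0, 0.025, 0, 0.1]
    - [0, 0, 0.025, 0, -0.2]
  grip_force: 35

```text
time_s: 10.55
ee_pos: [481.1, -252.3, 31.8]
ee_rot: [-180.0, -0.0, 152.4]
force: [-0.8, -0.0, 0.2]
gripper_width: 50.5
gripper_force: 0.0
```

Emit:
apply_moves:
  deltas:
    - [0, 0, 0, 0, -1]
    - [0, 0, 0, 0, -1]
    - [0, 0, 0, 0, -1]
    - [0, 0, 0, 0, -1]

```text
time_s: 10.95
ee_pos: [481.3, -252.5, 32.3]
ee_rot: [-180.0, 0.0, 152.4]
force: [0.4, 0.6, 1.0]
gripper_width: 37.7
gripper_force: 35.0
```

Emit:
apply_moves:
  deltas:
    - [0, 0, -0.02, 0, -1]
    - [0, 0, -0.05, 0, -1]
    - [0, 0, -0.09, 0, -1]
    - [0, 0, -0.13, 0, -1]
    - [0, 0, -0.15, 0, -1]

```text
time_s: 11.45
ee_pos: [482.2, -253.0, 185.5]
ee_rot: [-180.0, 0.3, 152.4]
force: [0.3, -0.1, -1.9]
gripper_width: 37.8
gripper_force: 35.0
```

```bash
python3 go.py 515.7 185 169.1
```

```text
11.45 [ 482.2 -253.   185.5] [-179.99    0.31  152.38] [ 0.3 -0.1 -1.9] tool dx,dy mm 173.3 403.6 roll -0.292
```

Emit:
apply_moves:
  deltas:
    - [0.012, 0.028, 0, -0.05, -1]
    - [0.028, 0.065, 0, -0.12, -1]
    - [0.044, 0.102, 0, -0.2, -1]
    - [0.06, 0.139, 0, -0.27, -1]
    - [0.076, 0.176, 0, -0.292, -1]

```text
time_s: 11.95
ee_pos: [494.9, -59.7, 181.8]
ee_rot: [-180.0, -0.0, 169.2]
force: [0.5, -0.4, -1.4]
gripper_width: 38.2
gripper_force: 35.0
```

```bash
python3 go.py 515.7 185 169.1
```

```text
11.95 [494.9 -59.7 181.8] [-1.7999e+02 -2.0000e-02  1.6918e+02] [ 0.5 -0.4 -1.4] tool dx,dy mm 25.4 244.2 roll 0.001
```

Emit:
apply_moves:
  deltas:
    - [0.0042, 0.04, 0, 0, -1]
    - [0.0084, 0.08, 0, 0, -1]
    - [0.0126, 0.12, 0, 0, -1]
    - [0.0168, 0.16, 0, 0, -1]
    - [0.0203, 0.195, 0, 0, -1]

```text
time_s: 12.45
ee_pos: [511.8, 136.1, 181.8]
ee_rot: [-180.0, -0.0, 169.2]
force: [0.3, -0.4, -2.2]
gripper_width: 37.4
gripper_force: 35.0
```

Emit:
apply_moves:
  deltas:
    - [0.003, 0.025, 0, 0, -1]
    - [0.005, 0.049, 0, 0, -1]
    - [0.005, 0.049, 0, 0, -1]
    - [0.005, 0.049, 0, 0, -1]

```text
time_s: 12.85
ee_pos: [516.1, 183.2, 181.5]
ee_rot: [-179.9, -0.0, 169.2]
force: [0.3, 0.1, -1.0]
gripper_width: 37.8
gripper_force: 35.0
```

```bash
python3 go.py 515.7 185 169.1
```

```text
12.85 [516.1 183.2 181.5] [-1.7993e+02 -4.0000e-02  1.6918e+02] [ 0.3  0.1 -1. ] tool dx,dy mm 0.8 1.7 roll 0.001
```

Emit:
apply_moves:
  deltas:
    - [0.0008, 0.0017, 0.02, 0, -1]
    - [0.0008, 0.0017, 0.04, 0, -1]
    - [0.0008, 0.0017, 0.06, 0, -1]
    - [0.0008, 0.0017, 0.075, 0, -1]
    - [0.0008, 0.0017, 0.075, 0, -1]

```text
time_s: 13.35
ee_pos: [514.3, 183.2, 104.9]
ee_rot: [-179.8, -0.3, 169.0]
force: [0.4, 0.1, -0.4]
gripper_width: 37.8
gripper_force: 35.0
```

```bash
python3 - <<'E'
from h import *
im=cams.grab_frame("scene"); c=crop(im,140,185,85,85,7)
P=[]
for i in range(6): cams.grab_frame("scene"); s=env.state(); P.append(np.r_[s['ee_pos'],s['ee_rot'][2]])
P=np.array(P); print(P.mean(0),P.std(0),s['force'])
cv2.imwrite("pics/a6.png",c)
E
python3 go.py 515.7 185 169.1
```

```text
[516.65548193 184.72443529 107.81528086 169.07680527] [0.21667387 0.29492964 0.27638743 0.01824994] [-0.8155195  -0.56127331 -1.17563272]
13.7 [516.6 185.  107.8] [1.7996e+02 9.0000e-02 1.6910e+02] [-0.8 -0.6 -1.2] tool dx,dy mm 0.9 -0.2 roll 0.0
```

View pics/a6.png

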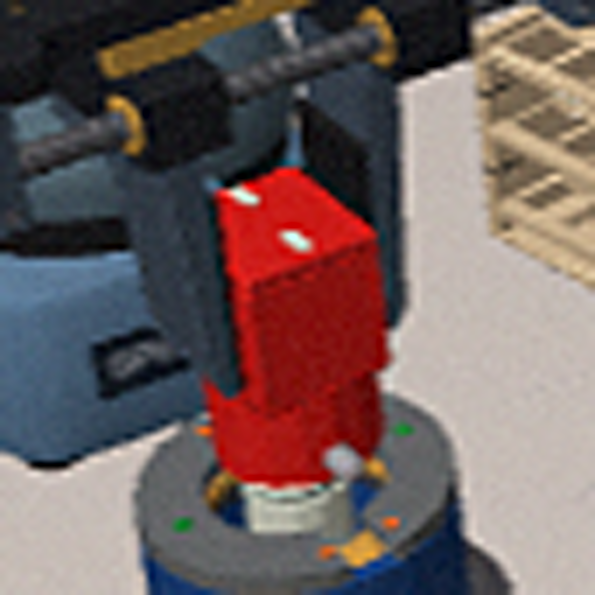

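The hood is over the tube. The front pin at crop (345,460) projects to about (356,544) at slot height, and the slot is at (360,547), so they line up. I'll make a small correction and lower.

Emit:
apply_moves:
  deltas:
    - [0.0009, -0.0002, 0.004, 0, -1]
    - [0.0009, -0.0002, 0.009, 0, -1]
    - [0.0009, -0.0002, 0.014, 0, -1]
    - [0.0009, -0.0002, 0.018, 0, -1]
    - [0.0009, -0.0002, 0.018, 0, -1]

```text
time_s: 14.2
ee_pos: [514.6, 184.9, 88.0]
ee_rot: [-179.9, -0.1, 169.1]
force: [0.7, -0.6, -1.8]
gripper_width: 37.7
gripper_force: 35.0
```

Emit:
apply_moves:
  deltas:
    - [0, 0, 0.002, 0, -1]
    - [0, 0, 0.004, 0, -1]
    - [0, 0, 0.006, 0, -1]
    - [0, 0, 0.006, 0, -1]

```text
time_s: 14.6
ee_pos: [515.0, 185.0, 82.7]
ee_rot: [-180.0, -0.0, 169.1]
force: [-0.9, 0.0, -1.3]
gripper_width: 37.9
gripper_force: 35.0
```

The pins are in the slots with no side load. Now push down.

Emit:
apply_moves:
  deltas:
    - [0, 0, 0.002, 0, -1]
    - [0, 0, 0.004, 0, -1]
    - [0, 0, 0.006, 0, -1]
    - [0, 0, 0.0075, 0, -1]
    - [0, 0, 0.0075, 0, -1]

```text
time_s: 15.1
ee_pos: [515.3, 185.1, 75.5]
ee_rot: [180.0, 0.0, 169.1]
force: [-0.8, 0.3, 3.4]
gripper_width: 38.0
gripper_force: 35.0
```

Emit:
apply_moves:
  deltas:
    - [0, 0, 0.001, 0, -1]
    - [0, 0, 0.001, 0, -1]

```text
time_s: 15.3
ee_pos: [515.3, 185.0, 74.5]
ee_rot: [180.0, 0.0, 169.1]
force: [-0.7, -0.2, 3.2]
gripper_width: 37.7
gripper_force: 35.0
```

Emit:
apply_moves:
  deltas:
    - [0, 0, 0.001, 0, -1]
    - [0, 0, 0.002, 0, -1]
    - [0, 0, 0.002, 0, -1]
    - [0, 0, 0.002, 0, -1]

```text
time_s: 15.7
ee_pos: [515.4, 185.1, 73.7]
ee_rot: [180.0, 0.0, 169.1]
force: [-2.1, -2.2, 10.7]
gripper_width: 37.4
gripper_force: 35.0
```

Bottomed at 10.7 N. I'll ease off slightly and twist clockwise.

Emit:
apply_moves:
  deltas:
    - [0, 0, -0.0007, 0.06, -1]
    - [0, 0, -0.0007, 0.14, -1]
    - [0, 0, -0.0007, 0.24, -1]
    - [0, 0, -0.0007, 0.34, -1]
    - [0, 0, -0.0007, 0.44, -1]

```text
time_s: 16.2
ee_pos: [515.1, 184.7, 73.8]
ee_rot: [-180.0, 0.0, 143.7]
force: [-2.0, -1.8, 8.1]
gripper_width: 37.3
gripper_force: 35.0
```

```bash
python3 go.py 515.4 185 79.1;  python3 -c "
from workcell import env;s=env.state();print(s['torque'],s['qpos'][5])"
```

```text
16.2 [515.1 184.7  73.8] [-1.7998e+02  3.0000e-02  1.4369e+02] [-2.  -1.8  8.1] tool dx,dy mm -0.1 0.4 roll 1.127
[-0.3348224   0.30711741  0.08640519] -35.120213352722416
```

Emit:
apply_moves:
  deltas:
    - [0, 0, 0, 0.1, -1]
    - [0, 0, 0, 0.2, -1]
    - [0, 0, 0, 0.3, -1]
    - [0, 0, 0, 0.4, -1]
    - [0, 0, 0, 0.5, -1]

```text
time_s: 16.7
ee_pos: [515.1, 184.7, 73.8]
ee_rot: [-180.0, 0.0, 115.0]
force: [-1.7, -1.2, 8.2]
gripper_width: 37.9
gripper_force: 35.0
```

Emit:
apply_moves:
  deltas:
    - [0, 0, 0, 0.1, -1]
    - [0, 0, 0, 0.2, -1]
    - [0, 0, 0, 0.3, -1]
    - [0, 0, 0, 0.4, -1]
    - [0, 0, 0, 0.5, -1]

```text
time_s: 17.2
ee_pos: [514.9, 184.5, 73.8]
ee_rot: [-180.0, 0.1, 86.4]
force: [-2.6, -1.5, 8.8]
gripper_width: 38.0
gripper_force: 35.0
```

```bash
python3 go.py 515.4 185 79.1;  python3 -c "
from workcell import env;s=env.state();print(s['torque'],s['qpos'][5])"
```

```text
17.2 [514.9 184.5  73.8] [-1.7999e+02  6.0000e-02  8.6420e+01] [-2.6 -1.5  8.8] tool dx,dy mm 0.5 0.4 roll 0.128
[-0.49286416  0.40941213  0.12914058] 22.16731134614626
```

Emit:
apply_moves:
  deltas:
    - [0, 0, 0, 0.07, -1]
    - [0, 0, 0, 0.13, -1]
    - [0, 0, 0, 0.16, -1]
    - [0, 0, 0, 0.16, -1]
    - [0, 0, 0, 0.16, -1]

```text
time_s: 17.7
ee_pos: [514.8, 184.5, 73.8]
ee_rot: [-180.0, 0.1, 77.5]
force: [-3.0, -3.5, 7.8]
gripper_width: 37.5
gripper_force: 35.0
```

Run:
```python
from h import *
im=cams.grab_frame("scene"); c=crop(im,140,185,85,85,7); cv2.imwrite("pics/a7.png",c)
s=env.state(); print({k:np.round(s[k],2) for k in('time_s','ee_pos','ee_rot','force','torque','gripper_width','gripper_force')})
```

```text
{'time_s': np.float64(17.75), 'ee_pos': array([514.79, 184.48,  73.82]), 'ee_rot': array([-1.7999e+02,  7.0000e-02,  7.7480e+01]), 'force': array([-3.33, -1.2 ,  8.8 ]), 'torque': array([-0.45,  0.52,  0.16]), 'gripper_width': np.float64(37.95), 'gripper_force': np.float64(34.99)}
```

View pics/a7.png

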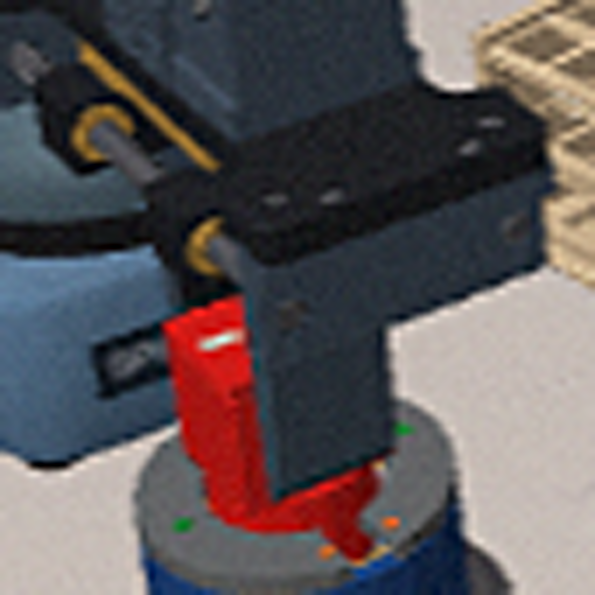

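The hood is seated and turned about 91° to its stop. The near slot, around crop (350,530), shows only the shaded red skirt and no grey pin. The torque has risen to 0.16 N m and the grip is 35 N. Handing in.

```bash
python3 -c "
from workcell import env
print(env.job_done())"
```

```text
the job is handed in; nothing more can be done
None
```

I lowered the tube to the bottom of the well, pushed the red hood down over it, twisted it clockwise to its stop, and handed the job in at about 18 s still gripping it with 35 N; no verdict came back.

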